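Drift a spring-loaded stage into line and lock it

TASK

The instrument stage has to be locked for transport. Take the tapered drift pin out of its stand and push it down through the hole in the stage's sprung carriage and on into the offset hole of the base underneath, so that the carriage is pulled into line, until the pin's collar sits down on the carriage; let go of it. Then swing the forked keeper round the pin's neck, over the collar, up to its stop, and leave everything else standing where it is.

Things in the scene. Friction and masses are not known exactly. Their poses are not given: they have to be found in the camera images.
- stage: Fixed aluminium stage base, 90 (x) x 236 (y) x 42 mm, on a dark 118 x 250 mm foot plate. Origin on the bench under the base hole; axes as the world's at yaw 0. A 12 mm carriage plate on top slides along y and carries a white camera head (84 x 44 x 44 mm, top 100 mm above the bench, 98 mm from the hole towards +y). End plate 58 mm tall at y = -103 mm. Left or right of the drift's stand.
- base_hole (a point): Centre of the mouth of the round through hole in the base, in the base's top face, 42 mm above the bench; hole diameter 19.6 mm with a 1 mm chamfer, open down to the bench.
- carriage_hole (a point): Centre of the round through hole in the carriage plate, in the plate's top face, 56 mm above the bench; hole diameter 19.6 mm with a 1 mm chamfer; the plate is 12 mm thick and there is a 2 mm gap between it and the base. It travels with the carriage along the stage's y axis.
- carriage (a joint): Offset of the carriage (m) along the stage's +y: 0 = its hole straight above the base hole; 6 to 8.5 mm at the start, range -2 to 12 mm. A spring (500 N/m, free at 9 mm) pushes it to +y, with 1.5 N of friction: drawing it to 0 takes about 6 N and it goes back if not held.
- keeper (a joint): Angle (rad) of the dark forked keeper on the carriage: 0 = closed at its stop, arm along the stage's +y, 22 mm slot round the carriage hole's axis; grows counter-clockwise from above (arm towards -x) to 1.6; 1.0 to 1.5 at the start. Stays where left (0.04 N m). 5 mm thick, underside 64 mm above the bench: clears a seated drift's collar by 2 mm; an unseated drift blocks it.
- keeper_pivot (a point): Pivot axis of the keeper at its underside, 64 mm above the bench, 55 mm from the carriage hole's axis towards -y of the carriage.
- keeper_knob (a point): Top of the keeper's upright black round post, 12 mm diameter, 27 mm tall, 92 mm from the pivot along the arm; its top is 96 mm above the bench. The fork's open side faces clockwise, the way it closes; push the post clockwise, or pinch it from above.
- stand: Fixed grey plastic stand, block 64 x 64 x 60 mm on a foot plate 84 x 84 mm, with one upright hole of 23 mm in its middle. Origin on the bench below the hole.
- drift: Loose steel pin, 0.16 kg, tip down in the stand, its collar lying on the stand's top. Origin at its tip, z up along the pin. From the tip: taper from 5 to 18 mm diameter over 26 mm, straight 18 mm shank to 52 mm, collar 36 mm diameter to 58 mm, neck 14 mm to 78 mm, grip 20 mm diameter to 130 mm (top). Its tip is 8 mm above the bench in the stand, 4 mm when seated in the stage.
- drift_collar (a point): On the drift's axis, at the underside of its collar, 52 mm above the tip.
- jar: Bystander: jar 47 mm wide, 53 mm tall, screw lid, loose. Origin under its centre.
- small_bottle: Bystander: small dropper-sized bottle 31 mm wide, 67 mm tall, loose. Origin under its centre.
- slip_box: Bystander: flat carton 50 x 66 x 16 mm, loose. Origin under its centre.
- tape: Bystander: roll of tape 66 mm wide, 18 mm tall, loose. Origin under its centre.

How it is judged:
By the outcome, as a careful person would: the job done as asked, in the order asked, and still so for the second after the job is handed in, with the robot touching nothing.
It also fails if it takes over 72 s, if anything falls off the work surface, if the arm or the gripper's body presses on something with over 40 N, if the wrist force passes 120 N, or if a joint passes its speed limit or range.

ROBOT

A 7-joint arm with a two-finger parallel gripper is mounted at the origin on a cart in front of the work surface, level with it; the furniture and walls round the work are solid. World frame = base frame: x ahead of the robot, y to its left, z up, the work surface at z = 0. Lengths are in m, angles in rad, forces in N, time in s.
With the tool pointing down it reaches from about 0.425 to 1.025 m from the base axis. Payload 9.4 kg.
Tool frame: the origin (TCP) lies on the centre line of the jaws, within the pads' length; the fingertips stand 14 mm ahead of it and the grasp point (between the pads) lies 5 mm behind it; z points along the fingers, y is the line along which they close (so a half turn about z gives the same grasp; the last joint's range is limited). The gripper opens to 93 mm and grips with 3 to 60 N. Pads are 15 mm wide; open, the fingers measure 128 mm over their backs; the gripper's body (75 mm by 188 mm) begins 65 mm behind the grasp point.
Start: joints at [-1.216, 0.599, -0.003, 1.599, 0.002, 0.943, -0.08], TCP at [0.303, 0.658, 0.233] pointing down, gripper open.
Joint ranges: [-2.57, 2.57], [-0.35, 1.97], [-1.29, 1.29], [0.11, 2.56], [-1.05, 4.19], [0.11, 1.86], [-2.63, 2.63]. Speed limits (rad/s): [2.22, 2.22, 3.01, 3.01, 3.14, 3.14, 3.14].

INTERFACE

Orientations are given as a rotation vector (axis times angle).
In Python, from rig import manip, imaging, ticket gives the robot as it stands.
- The arm moves only by the tool carry_out, never from a script. Its argument "rows" is text: rows parted by semicolons, each of 7 numbers parted by spaces: the turn, a rotation vector about the tool's x, y, z in rad, then the shift along the tool's x, y, z in cm, then the finger opening in cm, from 0 to 9.3. In form: rx ry rz dx dy dz hand; .... A call has 1 to 10 rows; each row is the pose to reach, as a shift and turn from the pose commanded when the call began, along the tool's axes at that moment; what a row does not reach only later rows make up. A row lasts 1/10 s, in which the tool goes at most 50 mm and 8.59 degrees, less where a joint would pass 70% of its speed; a pose out of reach is approached as far as the arm can. A call with a gripper value outside its range is refused whole. The fingers move at their own pace and stop on an object; "newtons" is the grip in N (left out, the last holds). Time passes only in rows, so rows that repeat a pose let the fingers close. It gives the time, the measured TCP pose, the force, the opening and the grip force at its end, in the units of the state.
- manip.read_state(): the state, without advancing time (a new reading comes with each control period).
- imaging.read_camera(name): name is "scene" or "top" or "wrist"; returns (picture, depth): 420x560x3 uint8, red, green, blue; 420x560 float32, m along the optical axis (not along the pixel's ray), 0 where there is no reading.
- imaging.camera_model(name): a dict with "K" (3x3 intrinsics, pixels), "R" (3x3) and "t" (3): a world point X has camera coordinates R X + t. Camera axes: x right, y down, z forward; pixel columns grow to the right and rows downward; lengths in m; the calibration is good to about 2 mm. A picture is of the moment at which its call begins: read the wrist's pose just before it. camera_model takes no time and is no camera call; for the wrist camera it gives the pose at the moment of the call.
- ticket.close_job(): hands the job in; it is judged then, once.
The state is a dict: "time": time; "qpos": joint angles; "dq": joint speeds; "joint_torque": joint torques, N m; "tool_pos": TCP position; "ee_rot": TCP orientation; "contact_force": force on the tool from outside, world axes, zero at the start; "torque": the same for the moment, N m; "finger_gap": finger opening in m; "grip_force": force on a finger pad.
Only numpy, scipy, OpenCV 4.12 (cv2) and the standard library are available. Lean on these libraries where they do the work, as an engineer would, in place of code of your own. Each camera call takes 0.05 s, during which the arm holds its last target. There are 200 camera calls.

## Working session

There is one attempt and no reset: what is moved stays moved. The work goes in short steps, Python scripts to look and compute and a tool call to move; the robot and the scene stay as the last step left them, time stands still between calls to the robot, and variables do not carry over. Pictures are saved under pics/ and viewed, at most 10 in all, crops included, and the job is handed in when it is done.

Besides the shell and the picture viewer there is one more tool, called after "Call:" in YAML: its name, and indented under it one key for each argument. carry_out: Moves the arm, as the interface text tells. Its arguments: {"type":"object","properties":{"rows":{"type":"string"},"newtons":{"type":"number"}},"required":["rows"]}

```bash
mkdir -p pics; cat > h.py <<'E'
import numpy as np, cv2
from rig import manip, imaging, ticket
from scipy.spatial.transform import Rotation as R
def shot(n,f):
    m=imaging.camera_model(n); p,d=imaging.read_camera(n)
    cv2.imwrite(f'pics/{f}.png',p[:,:,::-1]); np.savez(f'pics/{f}.npz',d=d,p=p,**{k:np.array(m[k]) for k in 'KRt'}); return p,d,m
def cloud(f):
    z=np.load(f'pics/{f}.npz'); d=z['d']; v,u=np.mgrid[:d.shape[0],:d.shape[1]]
    K=z['K']; c=np.stack([(u-K[0,2])/K[0,0]*d,(v-K[1,2])/K[1,1]*d,d],-1)
    return (c-z['t'])@z['R'],d,z['p']
def ray(f,u,v,h):
    z=np.load(f'pics/{f}.npz'); K=z['K']; r=z['R'].T@np.linalg.solve(K,[u,v,1]); o=-z['R'].T@z['t']
    return o+r*(h-o[2])/r[2]
E
python3 - <<'E'
from h import *
for n in ('top','scene'):
    p,d,m=shot(n,n+'0'); print(n,-m['R'].T@m['t'])
s=manip.read_state(); print(s)
E
```

```text
top [0.14694856 0.21652591 1.81251068]
scene [ 0.00892863 -0.78973992  0.88440451]
{'time': 0.1, 'qpos': array([-1.21569269,  0.60002166, -0.00259052,  1.60002071,  0.00178785,
        0.94289795, -0.07978587]), 'dq': array([ 0.00079282, -0.00038552,  0.00254952, -0.00307417,  0.0002439 ,
       -0.00013918, -0.00090661]), 'joint_torque': array([ 6.41555365e-03, -7.66548586e+01,  1.50256544e+00, -2.52933794e+01,
       -5.22917078e-02,  1.36706964e-02,  2.66035761e-05]), 'tool_pos': array([0.30323159, 0.65809812, 0.23187299]), 'ee_rot': array([-6.72815311e-01, -3.06849558e+00,  2.08986777e-03]), 'contact_force': array([ 0.2570842 , -1.00208896, -0.53769061]), 'torque': array([-0.00470896,  0.02668611,  0.01973893]), 'grip_force': 0.0, 'finger_gap': 0.09282954798696012}
```

View pics/top0.png

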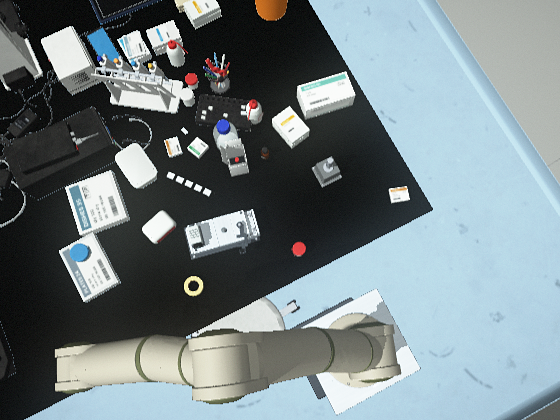

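View pics/scene0.png

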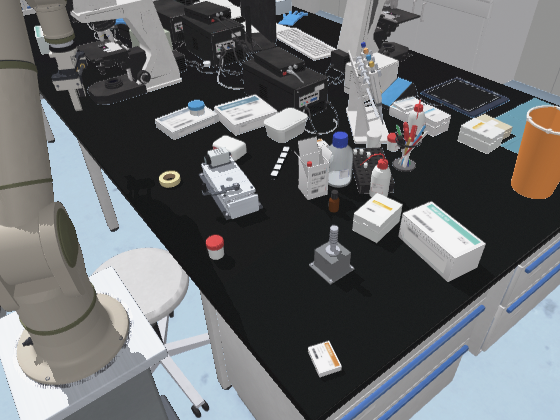

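Top view: stage around (222,233), with its long axis roughly along the image columns. The stand with the drift is at (326,172), jar at (299,249), tape at (194,286), small bottle at (265,153). The slip box is either (399,194) or something near it.

```bash
python3 - <<'E'
from h import *
X,d,p=cloud('top0')
def fit(name,u0,u1,v0,v1,zlo,zhi):
    q=X[v0:v1,u0:u1].reshape(-1,3); q=q[(q[:,2]>zlo)&(q[:,2]<zhi)]
    r=cv2.minAreaRect((q[:,:2]*1000).astype(np.float32)); print(name,len(q),q.mean(0).round(4),r)
fit('bench',230,260,270,285,-.05,.05)
fit('standtop',300,350,150,195,.05,.072)
fit('drift',300,350,150,195,.08,.2)
fit('stage>30',180,265,205,262,.03,.15)
fit('camhead',180,265,205,262,.09,.11)
fit('foot',180,265,205,262,.004,.15)
a=p[195:270,175:275]; b=p[145:200,295:355]
A=cv2.resize(a,(800,600),interpolation=cv2.INTER_CUBIC); cv2.imwrite('pics/c1.png',A[:,:,::-1])
s=np.load('pics/scene0.npz')['p'][140:220,190:270]
cv2.imwrite('pics/c2.png',cv2.resize(s,(600,600),interpolation=cv2.INTER_CUBIC)[:,:,::-1])
for n,(u,v) in dict(stand=(326,172),base=(222,233),jar=(299,249)).items(): print(n,X[v,u])
E
```

```text
bench 447 [ 0.3883  0.229  -0.0008] ((388.635498046875, 229.5152130126953), (102.02104187011719, 49.707889556884766), 63.11133575439453)
standtop 271 [ 0.5926 -0.1987  0.0603] ((596.3878784179688, -201.99685668945312), (66.41799926757812, 67.29100799560547), 0.7957363724708557)
drift 54 [ 0.5937 -0.2001  0.1252] ((594.7379150390625, -201.54295349121094), (20.127622604370117, 19.652158737182617), 8.344963073730469)
stage>30 2099 [0.5555 0.2271 0.0601] ((539.0370483398438, 232.25765991210938), (245.10797119140625, 151.32623291015625), 79.62196350097656)
camhead 217 [0.5729 0.3114 0.097 ] ((522.7930297851562, 278.4853210449219), (198.8307342529297, 69.40020751953125), 36.164955139160156)
foot 2760 [0.5538 0.2304 0.0476] ((564.135009765625, 233.44418334960938), (301.33087158203125, 202.0364990234375), 63.102901458740234)
stand [ 0.58335636 -0.18951536  0.05583708]
base [0.55065183 0.23183758 0.05632452]
jar [0.38326801 0.02134356 0.04953925]
```

View pics/c1.png

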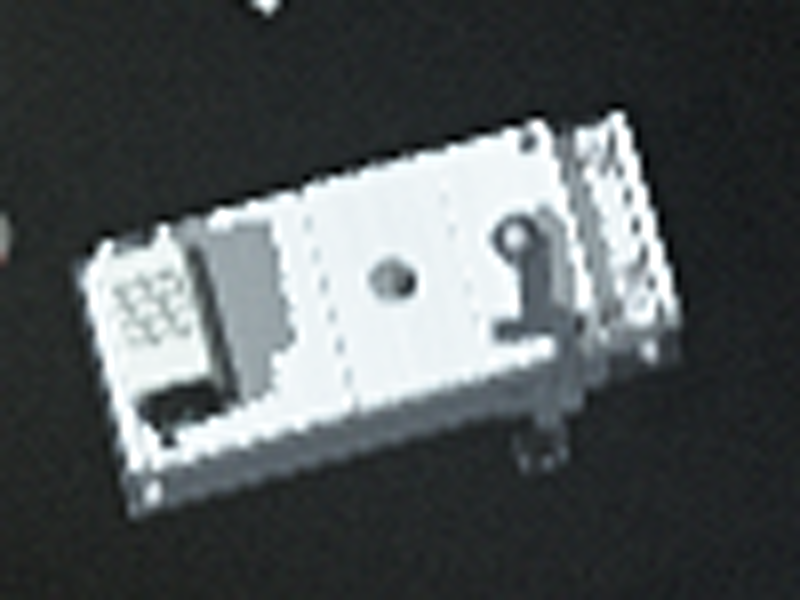

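```bash
cat >> h.py <<'E'
def cmd(pos,yaw=None,Rt=None):
    """shift (cm) and turn (rad) from the present pose to pos, tool down; yaw = world angle of tool y (mod pi)"""
    s=manip.read_state(); Rc=R.from_rotvec(s['ee_rot']); cur=Rc.as_matrix()
    if yaw is not None:
        best=None
        for k in (0,np.pi):
            y=np.array([np.cos(yaw+k),np.sin(yaw+k),0]); z=np.array([0,0,-1.]); M=np.stack([np.cross(y,z),y,z],1)
            rv=R.from_matrix(cur.T@M).as_rotvec()
            print('turn',rv.round(4),'q7',s['qpos'][6].round(2))
    print('tool',s['tool_pos'].round(4),'shift cm',(cur.T@(np.array(pos)-s['tool_pos'])*100).round(2),'F',s['contact_force'].round(1),'t',s['time'])
E
python3 - <<'E'
from h import *
f=lambda u,v,h:ray('top0',175+u/8-.44,195+v/8-.44,h)
hole=f(393,280,.056);piv=f(515,235,.069);kn=f(540,440,.096)
print(hole,piv,kn); d=hole-piv; print('dist',np.hypot(*d[:2])); yaw=np.arctan2(d[1],d[0])-np.pi/2; print('yaw',yaw)
k=kn-piv; print('arm',np.hypot(*k[:2]), 'ang',np.arctan2(k[1],k[0])-np.pi/2-yaw)
s=manip.read_state(); print(R.from_rotvec(s['ee_rot']).as_matrix().round(3))
m=imaging.camera_model('wrist'); print('wristcam',-m['R'].T@m['t'],m['R'],m['K'])
cmd([.5935,-.2,.33],0); cmd([.5935,-.2,.33],np.pi/2)
E
```

```text
[0.55898787 0.22155224 0.056     ] [0.55013785 0.16668705 0.069     ] [0.46079769 0.19600674 0.096     ]
dist 0.05557438589564097
yaw -0.15992739481449858
arm 0.09402823247780598 ang 1.4136179149639991
[[-0.908  0.418 -0.   ]
 [ 0.418  0.908 -0.001]
 [-0.    -0.001 -1.   ]]
wristcam [0.24355758 0.68632981 0.3839276 ] [[ 0.41837286  0.9082732  -0.00198548]
 [ 0.88251319 -0.40598828  0.23736889]
 [ 0.21478972 -0.10106092 -0.97141756]] [[319.09103996   0.         284.55016133]
 [  0.         319.09103996 207.72357007]
 [  0.           0.           1.        ]]
turn [-1.1000e-03  8.0000e-04  1.1391e+00] q7 -0.08
turn [-1.0000e-03 -1.3000e-03 -2.0025e+00] q7 -0.08
tool [0.3032 0.6581 0.2319] shift cm [-62.27 -65.81  -9.72] F [ 0.3 -1.  -0.5] t 0.1
turn [-1.300e-03 -2.000e-04 -4.317e-01] q7 -0.08
turn [-3.0000e-04  1.8000e-03  2.7099e+00] q7 -0.08
tool [0.3032 0.6581 0.2319] shift cm [-62.27 -65.81  -9.72] F [ 0.3 -1.  -0.5] t 0.1
```

```bash
python3 - <<'E'
from h import *
X,d,p=cloud('top0')
for c in ((.559,.221),(.5935,-.2),(.46,.196)):
    for r in (.13,.17,.22,.3):
        dd=np.hypot(X[...,0]-c[0],X[...,1]-c[1]); m=(dd<r)&(d>0)&(dd>.03)&(X[...,2]<.8); i=np.argmax(np.where(m,X[...,2],-1)); print(c,r,X.reshape(-1,3)[i].round(3))
E
```

```text
(0.559, 0.221) 0.13 [0.605 0.318 0.11 ]
(0.559, 0.221) 0.17 [0.605 0.318 0.11 ]
(0.559, 0.221) 0.22 [0.749 0.123 0.153]
(0.559, 0.221) 0.3 [0.8   0.112 0.17 ]
(0.5935, -0.2) 0.13 [ 0.566 -0.183  0.069]
(0.5935, -0.2) 0.17 [ 0.747 -0.134  0.073]
(0.5935, -0.2) 0.22 [ 0.785 -0.17   0.074]
(0.5935, -0.2) 0.3 [0.712 0.067 0.145]
(0.46, 0.196) 0.13 [0.519 0.173 0.08 ]
(0.46, 0.196) 0.17 [0.569 0.32  0.107]
(0.46, 0.196) 0.22 [0.605 0.318 0.11 ]
(0.46, 0.196) 0.3 [0.22  0.375 0.799]
```

Call:
carry_out:
  rows: "0 0 0.1 -5 -5 -10 9.3; 0 0 0.25 -10 -10 -10 9.3; 0 0 0.4 -14 -14 -10 9.3; 0 0 0.5 -18 -18 -10 9.3; 0 0 0.6 -22 -22 -10 9.3; 0 0 0.7 -26 -26 -10 9.3; 0 0 0.8 -30 -30 -10 9.3; 0 0 0.9 -34 -34 -10 9.3; 0 0 1.0 -38 -38 -10 9.3; 0 0 1.139 -42 -42 -10 9.3"

```text
time: 1.1
tool_pos: [0.4664, 0.2154, 0.3313]
ee_rot: [-2.226, -2.217, -0.0]
contact_force: [1.0, -0.6, -0.6]
finger_gap: 0.0931
grip_force: 0.0
```

```bash
python3 - <<'E'
from h import *
shot('wrist','w1')
p=np.load('pics/w1.npz')['p']; cv2.imwrite('pics/w1b.png',cv2.resize(p,(800,600),interpolation=cv2.INTER_CUBIC)[:,:,::-1])
print(imaging.camera_model('wrist')['R'].T.round(2))
cmd([.5935,-.2,.33],0)
E
```

```text
[[ 1.   -0.02 -0.  ]
 [-0.02 -0.97 -0.24]
 [ 0.    0.24 -0.97]]
turn [ 0.0017  0.0026 -0.0224] q7 -0.42
turn [ 4.0000e-03 -2.7000e-03  3.1192e+00] q7 -0.42
tool [0.4691 0.207  0.3319] shift cm [-40.41  13.35   0.32] F [ 1.  -6.7 -0.4] t 1.15
```

View pics/w1b.png

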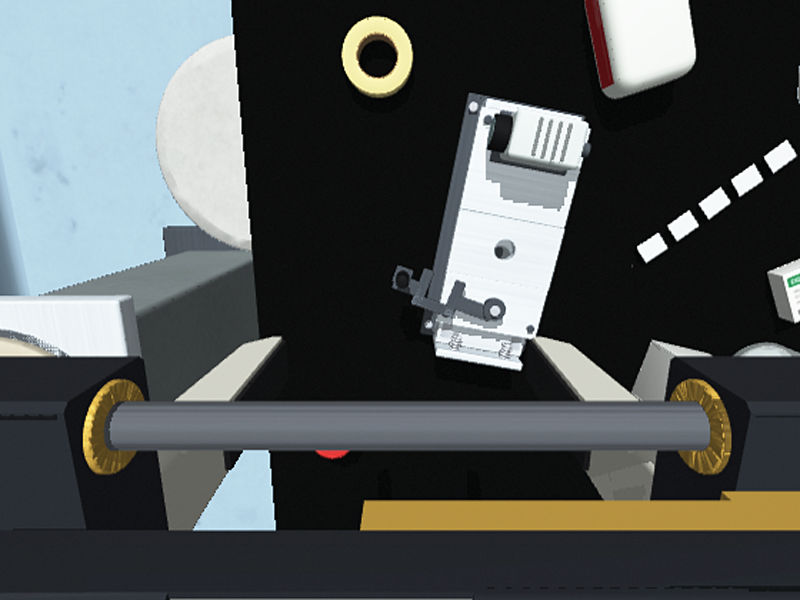

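The stage fills the view centre. The carriage hole is at about (504,250), keeper pivot at (494,310) and keeper knob near (403,278). The camera head is at the top, tape at (377,57). I'll enlarge for accuracy.

```bash
python3 - <<'E'
from h import *
p=np.load('pics/w1.npz')['p'][155:245,265:385]
cv2.imwrite('pics/c3.png',cv2.resize(p,(800,600),interpolation=cv2.INTER_CUBIC)[:,:,::-1])
E
```

```text
(no output)
```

View pics/c3.png

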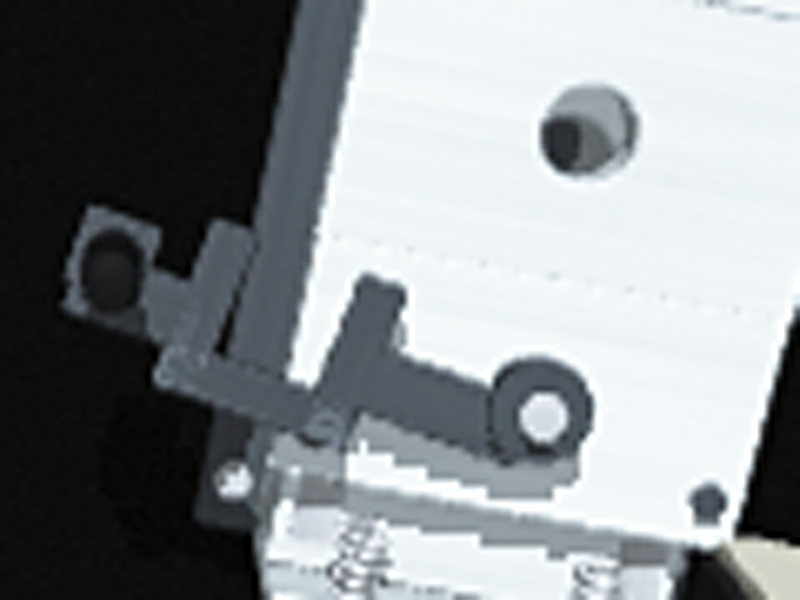

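Call:
carry_out:
  rows: "0 0 0 -5 1.7 0 9.3; 0 0 0 -10 3.3 0 9.3; 0 0 0 -15 5 0 9.3; 0 0 0 -20 6.6 0 9.3; 0 0 0 -25 8.3 0 9.3; 0 0 0 -29 10 0 9.3; 0 0 0 -32 12 0 9.3; 0 0 0 -34 13 0 9.3; 0 0 0 -34 13 0 9.3; 0 0 0 -34 13 0 9.3"

```text
time: 2.15
tool_pos: [0.5959, -0.1223, 0.3306]
ee_rot: [-2.221, -2.22, 0.001]
contact_force: [-0.2, 0.7, -0.3]
finger_gap: 0.0928
grip_force: 0.0
```

Enlarged: hole mouth centre at crop (589,132), pivot (540,410), knob top (112,268).

```bash
python3 - <<'E'
from h import *
f=lambda u,v,h:ray('w1',265+u/6.667-.42,155+v/6.667-.42,h)
hole=f(589,132,.056);piv=f(542,412,.070);kn=f(112,268,.096)
print(hole,piv,kn); d=hole-piv; print('dist',np.hypot(*d[:2])); yaw=np.arctan2(d[1],d[0])-np.pi/2; print('yaw',yaw)
k=kn-piv; print('arm',np.hypot(*k[:2]), 'ang',np.arctan2(k[1],k[0])-np.pi/2-yaw)
X,dd,p=cloud('w1')
# base side line + carriage via cloud
q=X.reshape(-1,3); 
m=(abs(q[:,2]-.056)<.004)&(np.hypot(q[:,0]-hole[0],q[:,1]-hole[1])<.16)
print('carriage top z',q[m][:,2].mean(),m.sum())
c=cv2.fitLine
# end plate top z .058
for yw in (yaw,):
    ex=np.array([np.cos(yw),np.sin(yw)]);ey=np.array([-ex[1],ex[0]])
    l=(q[:,:2]-hole[:2]); lx=l@ex; ly=l@ey
    for lo,hi in ((.036,.047),(.05,.062),(.09,.11)):
        mm=(q[:,2]>lo)&(q[:,2]<hi)&(abs(lx)<.08)&(abs(ly)<.16); print(lo,hi,mm.sum(),np.percentile(lx[mm],[1,5,50,95,99]).round(4),np.percentile(ly[mm],[1,5,50,95,99]).round(4))
    mm=(q[:,2]>.05)&(q[:,2]<.062)&(ly<-.085)&(ly>-.13)&(abs(lx)<.035); print('endplate',mm.sum(),np.histogram(ly[mm],20))
shot('wrist','w2')
X,dd,p=cloud('w2'); q=X.reshape(-1,3); n=np.hypot(q[:,0]-.5935,q[:,1]+.2)<.07
for lo,hi in ((.052,.062),(.064,.07),(.13,.145)):
    m=n&(q[:,2]>lo)&(q[:,2]<hi)&(dd.ravel()>0); r=cv2.minAreaRect((q[m][:,:2]*1000).astype(np.float32)); print(lo,m.sum(),q[m].mean(0).round(4),r)
E
```

```text
[0.55771373 0.22260976 0.056     ] [0.5479048  0.16795556 0.07      ] [0.46179536 0.20312049 0.096     ]
dist 0.055527439479709936
yaw -0.1775821258003094
arm 0.09301294546050938 ang 1.3606732387810454
carriage top z 0.05599403775070491 8836
0.036 0.047 1190 [-0.0496 -0.0437 -0.0042  0.0387  0.0428] [-0.1081 -0.1073 -0.0913  0.1283  0.1294]
0.05 0.062 9008 [-0.0491 -0.0459 -0.0005  0.0453  0.0493] [-0.1124 -0.0998  0.0109  0.0797  0.1137]
0.09 0.11 1976 [-0.0374 -0.0313  0.0011  0.0305  0.0336] [0.0784 0.08   0.0969 0.1136 0.1155]
endplate 422 (array([23, 36, 35, 40, 40, 41, 81, 31,  6,  9,  8,  6,  9, 11,  5,  7, 11,
        5,  9,  9]), array([-0.11519734, -0.11404268, -0.11288803, -0.11173337, -0.11057872,
       -0.10942406, -0.10826941, -0.10711476, -0.1059601 , -0.10480545,
       -0.10365079, -0.10249614, -0.10134148, -0.10018683, -0.09903218,
       -0.09787752, -0.09672287, -0.09556821, -0.09441356, -0.0932589 ,
       -0.09210425]))
0.052 1385 [ 0.5937 -0.1965  0.0599] ((593.4771118164062, -201.63296508789062), (63.44133758544922, 65.0080795288086), 0.3089405596256256)
0.064 307 [ 0.5939 -0.1963  0.066 ] ((593.6920166015625, -198.49716186523438), (29.692672729492188, 34.75917434692383), 87.04952239990234)
0.13 245 [ 0.5939 -0.2     0.1372] ((593.911376953125, -200.95172119140625), (19.034770965576172, 19.10492706298828), 78.04865264892578)
```

View pics/w2.png

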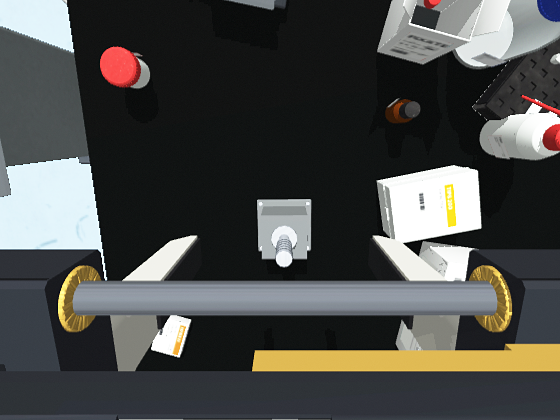

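The wrist view shows the drift upright in the stand at (284,250). The jar is at (122,67), the small bottle at (403,110) and the slip box at (172,337). All are clear of the grasp.

```bash
python3 - <<'E'
from h import *
cmd([.5938,-.2008,.115],0)
E
```

```text
turn [-0.0011 -0.0007  0.0009] q7 0.33
turn [ 1.0000e-03 -1.7000e-03 -3.1407e+00] q7 0.33
tool [ 0.5958 -0.1215  0.3308] shift cm [-7.95 -0.18 21.57] F [ 0.6 -0.   0. ] t 2.2
```

Call:
carry_out:
  rows: "0 0 0 -4 -0.1 0 9.3; 0 0 0 -7.95 -0.2 1 9.3; 0 0 0 -7.95 -0.2 5 9.3; 0 0 0 -7.95 -0.2 9 7; 0 0 0 -7.95 -0.2 13 6; 0 0 0 -7.95 -0.2 17 6; 0 0 0 -7.95 -0.2 20 6; 0 0 0 -7.95 -0.2 21.6 6; 0 0 0 -7.95 -0.2 21.6 6; 0 0 0 -7.95 -0.2 21.6 6"

```text
time: 3.2
tool_pos: [0.5945, -0.2009, 0.1158]
ee_rot: [-2.22, -2.223, -0.0]
contact_force: [0.4, 0.7, -0.5]
finger_gap: 0.0603
grip_force: 0.0
```

Call:
carry_out:
  rows: "0 0 0 0 0 0 1.5; 0 0 0 0 0 0 0.5; 0 0 0 0 0 0 0.5; 0 0 0 0 0 0 0.5; 0 0 0 0 0 0 0.5; 0 0 0 0 0 0 0.5"
  newtons: 55

```text
time: 3.8
tool_pos: [0.5943, -0.2021, 0.1154]
ee_rot: [2.221, 2.221, 0.0]
contact_force: [0.2, -1.0, 2.3]
finger_gap: 0.0192
grip_force: 55.0
```

Call:
carry_out:
  rows: "0 0 0 0 0 -2 0.5; 0 0 0 0 0 -6 0.5; 0 0 0 0 0 -10 0.5; 0 0 0 0 0 -14 0.5; 0 0 0 0 0 -17 0.5; 0 0 0 4 -0.4 -18 0.5; 0 0 0 8 -0.8 -18 0.5; 0 0 0 12 -1.1 -18 0.5; 0 0 0 16 -1.5 -18 0.5; 0 0 0 20 -1.8 -18 0.5"

```text
time: 4.8
tool_pos: [0.5755, -0.0006, 0.2952]
ee_rot: [-2.221, -2.221, 0.0]
contact_force: [0.7, 1.2, -0.8]
finger_gap: 0.0194
grip_force: 55.0
```

Call:
carry_out:
  rows: "0 0 0 4 -0.4 0 0.5; 0 0 0 8 -0.8 0 0.5; 0 0 0 12 -1.1 0 0.5; 0 0 0 16 -1.5 0 0.5; 0 0 0 19 -1.7 0 0.5; 0 0 0 21 -1.9 0 0.5; 0 0 0 22 -1.9 0 0.5; 0 0 0 22 -1.9 0 0.5; 0 0 0 22 -1.9 0 0.5"

```text
time: 5.7
tool_pos: [0.5573, 0.2165, 0.2952]
ee_rot: [2.222, 2.22, -0.001]
contact_force: [0.2, -1.4, -1.3]
finger_gap: 0.0193
grip_force: 55.0
```

```bash
python3 - <<'E'
from h import *
shot('scene','s1'); cmd([.5572,.2186,.195],0)
X,d,p=cloud('s1')
p=np.load('pics/s1.npz')['p'][75:225,150:350]
cv2.imwrite('pics/c4.png',cv2.resize(p,(800,600),interpolation=cv2.INTER_CUBIC)[:,:,::-1])
E
```

```text
turn [ 0.0001  0.0007 -0.0019] q7 -0.24
turn [ 1.1000e-03 -2.0000e-04  3.1397e+00] q7 -0.24
tool [0.5575 0.2162 0.2953] shift cm [ 0.25 -0.03 10.03] F [ 0.1 -0.1 -1.4] t 5.75
```

View pics/c4.png

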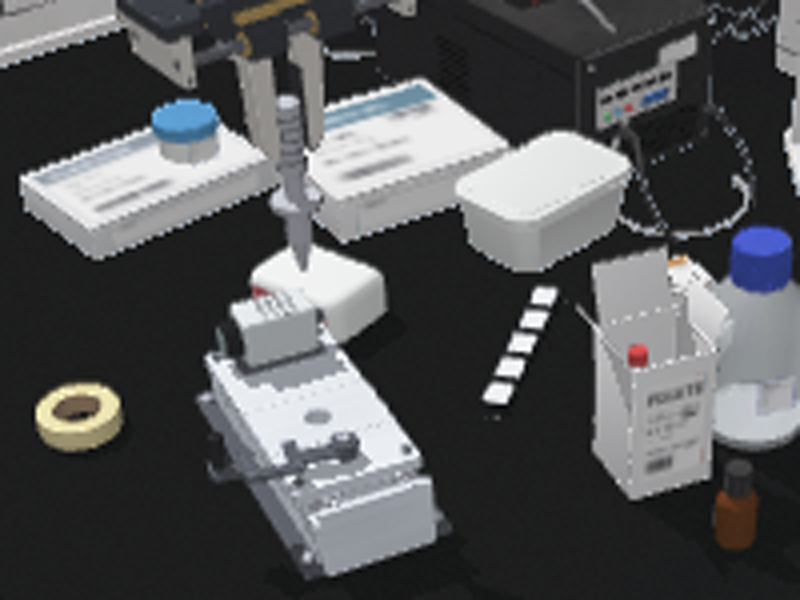

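The drift hangs upright in the fingers, tip at crop (304,266). The hole mouth is at crop (319,417), and the keeper is still open.

```bash
python3 - <<'E'
from h import *
f=lambda u,v,h:ray('s1',150+u/4-.4,75+v/4-.4,h).round(4)
print('tip',f(304,267,.188),'top',f(288,100,.318),'hole',f(319,417,.056))
X,d,p=cloud('s1'); q=X[95:145,205:245].reshape(-1,3); 
m=(np.hypot(q[:,0]-.5575,q[:,1]-.217)<.035)
for a in np.arange(.19,.27,.01):
    k=m&(q[:,2]>a)&(q[:,2]<a+.01); print(round(a,3),k.sum(),q[k].mean(0).round(4) if k.any() else '')
E
```

```text
tip [0.5589 0.2204 0.188 ] top [0.5594 0.2175 0.318 ] hole [0.5581 0.2219 0.056 ]
0.19 8 [0.5556 0.2146 0.1973]
0.2 11 [0.5539 0.2131 0.2064]
0.21 16 [0.5533 0.2116 0.2155]
0.22 21 [0.5533 0.2115 0.2251]
0.23 11 [0.5528 0.2103 0.233 ]
0.24 71 [0.5536 0.2109 0.2456]
0.25 15 [0.5541 0.213  0.2542]
0.26 19 [0.5537 0.2122 0.2653]
0.27 22 [0.5542 0.2107 0.2751]
```

Call:
carry_out:
  rows: "0 0 0 0.2 0 2 0.5; 0 0 0 0.2 0 5 0.5; 0 0 0 0.2 0 8 0.5; 0 0 0 0.2 0 10 0.5; 0 0 0 0.2 0 11.5 0.5; 0 0 0 0.2 0 12.4 0.5; 0 0 0 0.2 0 13.2 0.5; 0 0 0 0.2 0 13.8 0.5; 0 0 0 0.2 0 14 0.5; 0 0 0 0.2 0 14 0.5"

```text
time: 6.75
tool_pos: [0.5573, 0.2199, 0.1554]
ee_rot: [2.221, 2.221, 0.0]
contact_force: [0.1, 0.4, -0.4]
finger_gap: 0.019
grip_force: 55.0
```

```bash
python3 - <<'E'
from h import *
shot('scene','s2'); cmd([.5559,.2137,.142],0)
p=np.load('pics/s2.npz')['p'][120:210,180:300]
cv2.imwrite('pics/c5.png',cv2.resize(p,(800,600),interpolation=cv2.INTER_CUBIC)[:,:,::-1])
E
```

```text
turn [ 0.0005 -0.0002 -0.0001] q7 -0.14
turn [-4.0000e-04 -8.0000e-04  3.1415e+00] q7 -0.14
tool [0.5574 0.22   0.1556] shift cm [-0.63 -0.15  1.36] F [-0.9 -0.3 -1.2] t 6.8
```

View pics/c5.png

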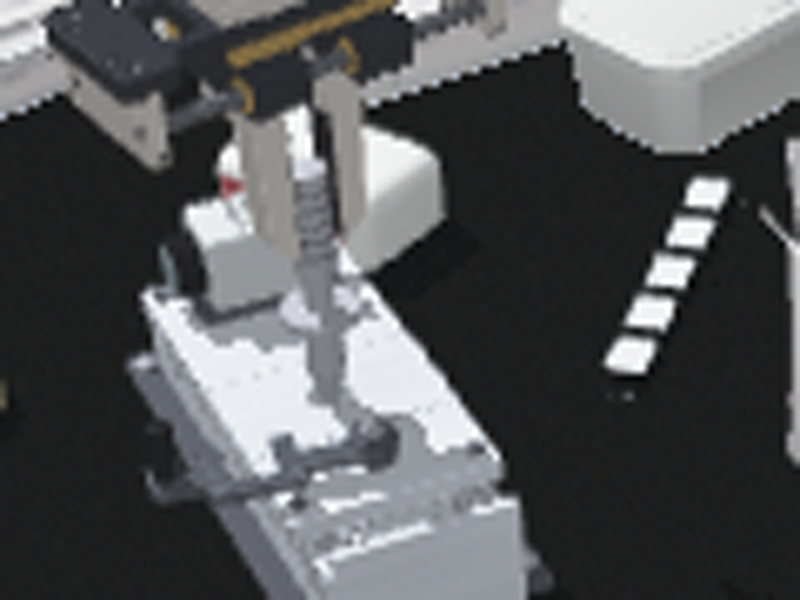

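The tip is inside the carriage hole with no contact force. Next I draw the carriage toward the base axis while descending.

Call:
carry_out:
  rows: "0 0 0 -0.15 -0.03 0.1 0.5; 0 0 0 -0.3 -0.05 0.2 0.5; 0 0 0 -0.45 -0.08 0.3 0.5; 0 0 0 -0.6 -0.1 0.4 0.5; 0 0 0 -0.65 -0.12 0.6 0.5; 0 0 0 -0.65 -0.12 0.8 0.5; 0 0 0 -0.65 -0.12 1.0 0.5; 0 0 0 -0.65 -0.12 1.2 0.5; 0 0 0 -0.65 -0.12 1.2 0.5"

```text
time: 7.7
tool_pos: [0.5564, 0.2137, 0.143]
ee_rot: [2.221, 2.221, 0.001]
contact_force: [2.3, 3.5, -0.8]
finger_gap: 0.0193
grip_force: 55.0
```

Call:
carry_out:
  rows: "0 0 0 0 0 0.2 0.5; 0 0 0 0 0 0.4 0.5; 0 0 0 0 0 0.6 0.5; 0 0 0 0 0 0.8 0.5; 0 0 0 0 0 1.0 0.5; 0 0 0 0 0 1.0 0.5"

```text
time: 8.3
tool_pos: [0.5565, 0.2137, 0.1329]
ee_rot: [2.221, 2.221, 0.001]
contact_force: [4.2, 4.4, -1.1]
finger_gap: 0.0192
grip_force: 55.0
```

```bash
python3 - <<'E'
from h import *
s=manip.read_state(); print(s['tool_pos'],s['contact_force'],s['torque'])
E
```

```text
[0.55647507 0.21370271 0.13294206] [ 4.18279273  4.4231269  -1.14265847] [ 1.29790204 -1.07799249  0.03681198]
```

Call:
carry_out:
  rows: "0 0 0 0 0.04 0 0.5; 0 0 0 0 0.08 0 0.5; 0 0 0 0 0.08 0 0.5; 0 0 0 0 0.08 0.2 0.5; 0 0 0 0 0.08 0.4 0.5; 0 0 0 0 0.08 0.4 0.5"

```text
time: 8.9
tool_pos: [0.5568, 0.2136, 0.1288]
ee_rot: [2.221, 2.222, -0.0]
contact_force: [2.8, 5.3, -2.1]
finger_gap: 0.0195
grip_force: 55.0
```

Call:
carry_out:
  rows: "0 0 0 0 0.05 0 0.5; 0 0 0 0 0.08 0 0.5; 0 0 0 0 0.08 0.2 0.5; 0 0 0 0 0.08 0.4 0.5; 0 0 0 0 0.08 0.6 0.5; 0 0 0 0 0.08 0.6 0.5"

```text
time: 9.5
tool_pos: [0.5572, 0.2136, 0.1226]
ee_rot: [-2.221, -2.221, 0.001]
contact_force: [1.2, 4.5, -1.1]
finger_gap: 0.0194
grip_force: 55.0
```

Call:
carry_out:
  rows: "0 0 0 0 0 0.2 0.5; 0 0 0 0 0 0.4 0.5; 0 0 0 0 0 0.6 0.5; 0 0 0 0 0 0.8 0.5; 0 0 0 0 0 1.0 0.5; 0 0 0 0 0 1.1 0.5; 0 0 0 0 0 1.15 0.5; 0 0 0 0 0 1.15 0.5"

```text
time: 10.3
tool_pos: [0.5573, 0.2136, 0.1114]
ee_rot: [-2.221, -2.222, 0.001]
contact_force: [0.8, 4.2, 2.3]
finger_gap: 0.0192
grip_force: 55.0
```

Call:
carry_out:
  rows: "0 0 0 0 0 0.05 0.5; 0 0 0 0 0 0.1 0.5; 0 0 0 0 0 0.1 0.5; 0 0 0 0 0 0.1 0.5"

```text
time: 10.7
tool_pos: [0.5573, 0.2138, 0.1113]
ee_rot: [-2.221, -2.221, -0.0]
contact_force: [-1.4, 4.6, 12.3]
finger_gap: 0.0194
grip_force: 55.0
```

Seated: z has stopped and force is rising. Releasing and backing up.

Call:
carry_out:
  rows: "0 0 0 0 0 0 2.5; 0 0 0 0 0 0 4; 0 0 0 0 0 0 6; 0 0 0 0 0 0 6; 0 0 0 0 0 -2 6; 0 0 0 0 0 -6 6; 0 0 0 0 0 -10 6; 0 0 0 0 0 -14 6; 0 0 0 -2 -1 -16 4; 0 0 0 -4 -3 -16 3"

```text
time: 11.7
tool_pos: [0.5294, 0.1732, 0.2734]
ee_rot: [2.219, 2.22, 0.007]
contact_force: [-0.6, -0.3, -0.2]
finger_gap: 0.0485
grip_force: 0.0
```

```bash
python3 - <<'E'
from h import *
shot('scene','s3'); shot('wrist','w3'); cmd([.45,.16,.30],0)
p=np.load('pics/s3.npz')['p'][135:210,190:290]; a=cv2.resize(p,(600,450),interpolation=cv2.INTER_CUBIC)
cv2.imwrite('pics/c6.png',a[:,:,::-1])
X,d,p=cloud('w3'); q=X.reshape(-1,3); m=np.hypot(q[:,0]-.5573,q[:,1]-.2146)<.03
for lo,hi in ((.05,.0585),(.0585,.066),(.12,.15)):
    k=m&(q[:,2]>lo)&(q[:,2]<hi); print(lo,k.sum(),q[k].mean(0).round(4) if k.any() else 0, np.median(q[k][:,2]) if k.any() else 0)
m=(np.hypot(q[:,0]-.46,q[:,1]-.197)<.03)&(q[:,2]>.085)&(q[:,2]<.105); print('knob',m.sum(),q[m].mean(0))
E
```

```text
turn [-0.0009  0.0003 -0.003 ] q7 -0.18
turn [4.0000e-04 1.3000e-03 3.1386e+00] q7 -0.18
tool [0.5256 0.1703 0.2715] shift cm [-1.06 -7.56 -2.85] F [-0.8 -0.1  0.2] t 11.8
0.05 1373 [0.5569 0.2154 0.0559] 0.05589249205096828
0.0585 399 [0.5517 0.2181 0.062 ] 0.06199686275098507
0.12 403 [0.5561 0.216  0.1334] 0.13389971245989246
knob 122 [0.46137604 0.1950129  0.09465487]
```

View pics/c6.png

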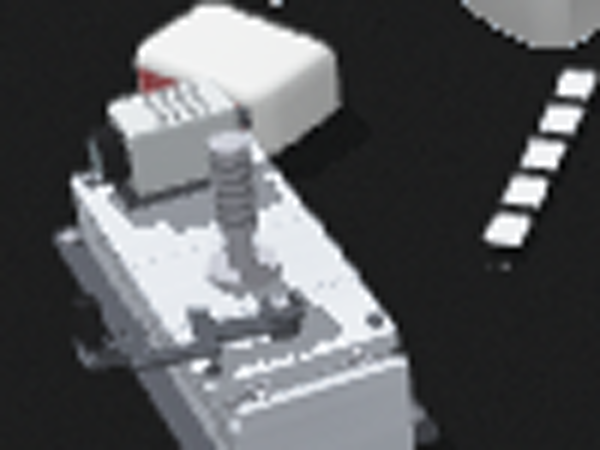

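The drift is seated (collar top at 62 mm, drift top at 134 mm) and the carriage is pulled in. The measured knob position, (0.461, 0.195, 0.095), matches the geometry with θ≈1.37. Next I pinch the post.

Call:
carry_out:
  rows: "0 0 0 1.2 -3 2 4; 0 0 0 2.5 -6.4 4 4; 0 0 0 2.5 -6.4 8 4; 0 0 0 2.5 -6.4 11 4; 0 0 0 2.5 -6.4 12.5 4; 0 0 0 2.5 -6.4 12.5 4; 0 0 0 2.5 -6.4 12.5 4"

```text
time: 12.5
tool_pos: [0.4638, 0.1983, 0.1457]
ee_rot: [2.222, 2.221, -0.001]
contact_force: [-0.0, 0.0, -0.6]
finger_gap: 0.0402
grip_force: 0.0
```

```bash
python3 - <<'E'
from h import *
shot('top','t2')
X,d,p=cloud('top0')
cmd([.4614,.195,.088],0)
E
```

```text
turn [ 0.0004 -0.     -0.0003] q7 -0.16
turn [-0.0000e+00 -6.0000e-04  3.1413e+00] q7 -0.16
tool [0.4641 0.1985 0.1462] shift cm [-0.35 -0.27  5.82] F [-0.3 -0.1  0.1] t 12.55
```

Call:
carry_out:
  rows: "0 0 0 -0.35 -0.25 1 4; 0 0 0 -0.35 -0.25 3 4; 0 0 0 -0.35 -0.25 5 4; 0 0 0 -0.35 -0.25 5.8 4; 0 0 0 -0.35 -0.25 5.8 4; 0 0 0 -0.35 -0.25 5.8 2; 0 0 0 -0.35 -0.25 5.8 0.8; 0 0 0 -0.35 -0.25 5.8 0.8; 0 0 0 -0.35 -0.25 5.8 0.8; 0 0 0 -0.35 -0.25 5.8 0.8"
  newtons: 12

```text
time: 13.55
tool_pos: [0.4612, 0.1951, 0.0881]
ee_rot: [2.221, 2.222, 0.001]
contact_force: [-1.1, 1.1, 3.5]
finger_gap: 0.0108
grip_force: 12.0
```

```bash
python3 - <<'E'
from h import *
s=manip.read_state(); t=s['tool_pos']; print(t,s['finger_gap'],s['grip_force'],s['contact_force'])
k=np.array([.4614,.195]); P=np.array([.5472,.1608]); a0=np.arctan2(*(k-P)[::-1])
k=np.array([t[0],.195])
for a in np.linspace(a0,1.396,16)[1:]:
    w=P+.092*np.array([np.cos(a),np.sin(a)]); print(round(a-1.396,2),'dx %.2f dy %.2f'%((w[1]-k[1])*100,(w[0]-k[0])*100))
E
```

```text
[0.4612028  0.19513863 0.0881315 ] 0.010821090312650692 12.000648826360703 [-1.07736844  1.0698176   3.47447521]
1.28 dx 0.75 dy 0.40
1.18 dx 1.48 dy 0.81
1.09 dx 2.17 dy 1.29
1.0 dx 2.81 dy 1.83
0.91 dx 3.40 dy 2.42
0.82 dx 3.93 dy 3.07
0.73 dx 4.40 dy 3.76
0.64 dx 4.81 dy 4.49
0.55 dx 5.15 dy 5.26
0.46 dx 5.42 dy 6.05
0.36 dx 5.62 dy 6.87
0.27 dx 5.74 dy 7.70
0.18 dx 5.78 dy 8.53
0.09 dx 5.75 dy 9.37
0.0 dx 5.64 dy 10.20
```

Call:
carry_out:
  rows: "0 0 0 0.4 0.2 0 0.8; 0 0 0 0.75 0.4 0 0.8; 0 0 0 1.48 0.81 0 0.8; 0 0 0 2.17 1.29 0 0.8; 0 0 0 2.81 1.83 0 0.8; 0 0 0 3.4 2.42 0 0.8; 0 0 0 3.93 3.07 0 0.8; 0 0 0 4.4 3.76 0 0.8; 0 0 0 4.4 3.76 0 0.8"

```text
time: 14.45
tool_pos: [0.4982, 0.2416, 0.0876]
ee_rot: [-2.217, -2.222, -0.0]
contact_force: [-4.4, 6.3, 3.2]
finger_gap: 0.0114
grip_force: 12.0
```

Call:
carry_out:
  rows: "0 0 0 0.2 -0.1 0 0.8; 0 0 0 0.4 0.3 0 0.8; 0 0 0 0.6 0.65 0 0.8; 0 0 0 0.95 1.4 0 0.8; 0 0 0 1.2 2.2 0 0.8; 0 0 0 1.42 3 0 0.8; 0 0 0 1.5 3.4 0 0.8; 0 0 0 1.5 3.4 0 0.8"

```text
time: 15.25
tool_pos: [0.5338, 0.254, 0.0877]
ee_rot: [2.221, 2.221, 0.001]
contact_force: [-0.8, 3.1, -2.0]
finger_gap: 0.0115
grip_force: 12.0
```

Call:
carry_out:
  rows: "0 0 0 0.1 0.6 0 0.8; 0 0 0 0.2 1.2 0 0.8; 0 0 0 0.2 1.8 0 0.8; 0 0 0 0.15 2.3 0 0.8; 0 0 0 0.1 2.6 0 0.8; 0 0 0 0.1 2.6 0 0.8"

```text
time: 15.85
tool_pos: [0.5595, 0.2547, 0.0877]
ee_rot: [2.221, 2.22, 0.001]
contact_force: [-0.5, 2.3, -3.4]
finger_gap: 0.0117
grip_force: 12.0
```

Call:
carry_out:
  rows: "0 0 0 -0.03 0.2 0 0.8; 0 0 0 -0.08 0.4 0 0.8; 0 0 0 -0.1 0.6 0 0.8; 0 0 0 -0.1 0.7 0 0.8; 0 0 0 -0.1 0.7 0 0.8"

```text
time: 16.35
tool_pos: [0.5647, 0.254, 0.0876]
ee_rot: [-2.22, -2.221, 0.003]
contact_force: [-4.8, 1.9, -0.6]
finger_gap: 0.0113
grip_force: 12.0
```

Call:
carry_out:
  rows: "0 0 0 0 0.15 0 0.8; 0 0 0 0 0.3 0 0.8; 0 0 0 0 0.3 0 0.8"

```text
time: 16.65
tool_pos: [0.565, 0.254, 0.0874]
ee_rot: [-2.217, -2.219, 0.009]
contact_force: [-11.7, 2.3, 4.7]
finger_gap: 0.0112
grip_force: 12.0
```

At the stop. Relax, open, go straight up.

Call:
carry_out:
  rows: "0 0 0 0 -0.3 0 0.8; 0 0 0 0 -0.3 0 1.6; 0 0 0 0 -0.3 0 3; 0 0 0 0 -0.3 0 3; 0 0 0 0 -0.3 0 3; 0 0 0 0 -0.3 -3 3; 0 0 0 0 -0.3 -7 3; 0 0 0 0 -0.3 -11 3; 0 0 0 0 -0.3 -15 3; 0 0 0 -6 -10 -18 3"

```text
time: 17.65
tool_pos: [0.53, 0.2315, 0.2544]
ee_rot: [2.217, 2.22, 0.015]
contact_force: [-0.1, -0.3, 0.3]
finger_gap: 0.0295
grip_force: 0.0
```

Call:
carry_out:
  rows: "0 0 0 -6 -3 0 3; 0 0 0 -9 -5 0 3; 0 0 0 -9 -5 0 3; 0 0 0 -9 -5 0 3; 0 0 0 -9 -5 0 3"

```text
time: 18.15
tool_pos: [0.4755, 0.1394, 0.2507]
ee_rot: [2.22, 2.222, 0.002]
contact_force: [0.5, 0.3, -0.1]
finger_gap: 0.0301
grip_force: 0.0
```

```bash
python3 - <<'E'
from h import *
shot('wrist','w4')
X,d,p=cloud('w4'); q=X.reshape(-1,3)
for n,c,lo,hi in (('knob',(.563,.253),.085,.105),('drift top',(.557,.215),.12,.15),('collar',(.557,.215),.0585,.0635)):
    m=(np.hypot(q[:,0]-c[0],q[:,1]-c[1])<.025)&(q[:,2]>lo)&(q[:,2]<hi); print(n,m.sum(),q[m].mean(0).round(4))
z=np.load('pics/w4.npz'); c=z['K']@(z['R']@np.array([.56,.22,.08])+z['t']); u,v=(c[:2]/c[2]).astype(int); print(u,v,manip.read_state()['tool_pos'])
u0=max(0,u-80);v0=max(0,v-60); cv2.imwrite('pics/c7.png',cv2.resize(p[v0:v0+120,u0:u0+160],(800,600),interpolation=cv2.INTER_CUBIC)[:,:,::-1])
E
```

```text
knob 180 [0.5626 0.2517 0.0943]
drift top 562 [0.5552 0.2153 0.1327]
collar 179 [0.5524 0.2157 0.062 ]
371 114 [0.47551685 0.13962261 0.25051258]
```

View pics/c7.png

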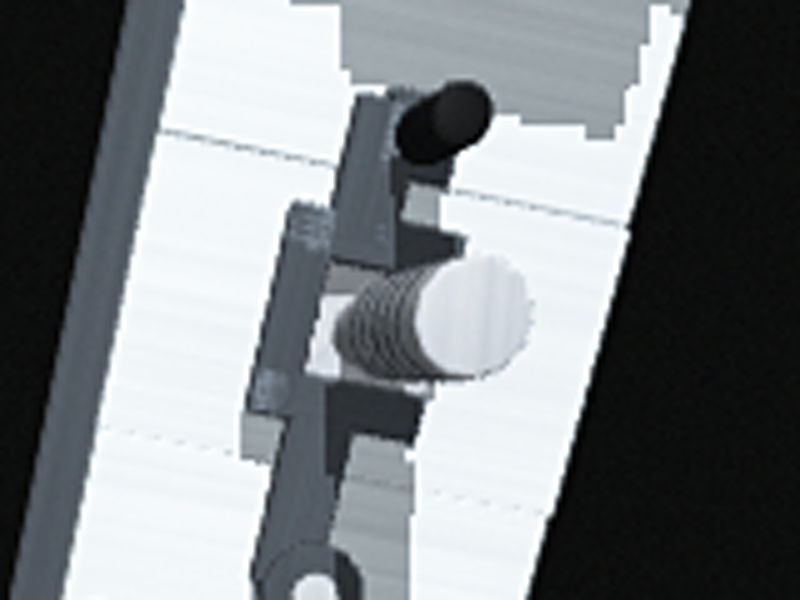

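The fork straddles the neck at about (400,330), the post at (450,115) is in line with the arm, and the drift is seated. The measured knob position agrees with the closed position to about 1 mm.

```bash
python3 -c "
from rig import ticket; print(ticket.close_job())"
```

```text
the job is handed in; nothing more can be done
None
```

The drift pin is seated through the carriage into the base and released, the keeper is closed round its neck against the stop, and the job was handed in at about 18 s; the judge's verdict was not shown.

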